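# Lock the specimen stub into its quarter-turn mount

### The job

Fit the specimen stub with the round flange and T-shaped foot into the quarter-turn mount: lower it with its foot along the slot until it is fully home, then give it a quarter turn, either way, so that it is locked under the lips, and let go. Leave the other stub, the one with the square flange, where it stands.

Things in the scene. Friction and masses are not known exactly. Their poses are not given: they have to be found in the camera images.
- stub: Loose bare-metal stub, 0.25 kg, upright. Origin: centre of underside, z up. T-foot 52 mm (x) by 22 (y), z 0-8 mm; stem 18 thick; round flange 64 across, z 20-27; on it a flat-sided block 44 (x, along the foot) by 20 (y), z 27-67: grasp it across the 20. Half a turn round it is the same. Home in the mount its origin is 9 mm above the mount's; foot across the slot, it cannot lift out.
- mount: Fixed 90 x 90 mm metal housing, top 29 mm high, on a dark base plate 136 (x) by 96 (y). Origin: centre of plate's underside, on the table; z up. Slot open at the top along x, 74 mm long, 36 wide (48 at the top, sides slope in). The stub's foot enters along it; the flange comes to rest on the lips beside it, the foot then 4 mm under them and free to turn either way, no stop.
- other_stub: Loose bystander of the same metal, 67 mm tall: square flange 60 x 60 mm, round post 28 thick, round foot 52 across that does not fit the mount. Origin: centre of its underside. Leave it alone.

How it is judged:
On the way:
1. the stub is fully home in the mount with its foot still along the slot (horizontal distance between stub and mount below 0.016 m and z of stub in the frame of mount below 0.0125 m and angle between the x axis of stub and the x axis of mount, either way round below 0.4 rad), for 0.1 s.
At the end, for the whole second after the job is handed in: The stub sits upright (within 7 degrees) and at rest in the mount, its axis within 16 mm of the mount's centre, its origin less than 12.5 mm above the mount's origin (home is 9 mm), with its foot at more than 60 degrees to the slot (a quarter turn, within 30 degrees) (horizontal distance between stub and mount below 0.016 m and z of stub in the frame of mount below 0.0125 m and angle between the x axis of stub and the x axis of mount, either way round above 1.05 rad and angle between stub's own z axis and vertical below 0.12 rad and linear speed of stub below 0.02 m/s); the robot touches nothing.
It fails at once if the other stub is moved by more than 30 mm or knocked over (distance of other_stub from where it was at the start of the episode above 0.03 m or angle between other_stub's own z axis and vertical above 0.5 rad).
It also fails if it takes over 38 s, if anything falls off the work surface, if the arm or the gripper's body presses on something with over 40 N, if the wrist force passes 120 N, or if a joint passes its speed limit or range.

### The arm

A 6-joint arm with a two-finger parallel gripper is mounted at the origin on a cart in front of the work surface, level with it; the furniture and walls round the work are solid. World frame = base frame: x ahead of the robot, y to its left, z up, the work surface at z = 0. Lengths are in m, angles in rad, forces in N, time in s.
With the tool pointing down it reaches from about 0.3 to 0.775 m from the base axis. Payload 14.6 kg.
Tool frame: the origin (TCP) lies on the centre line of the jaws, within the pads' length; the fingertips stand 11 mm ahead of it and the grasp point (between the pads) lies 8 mm behind it; y points along the fingers, x is the direction in which the jaws open and shut, and the axes are right-handed (so a half turn about y gives the same grasp; the last joint's range is limited). The gripper opens to 94 mm and grips with 3 to 60 N. Pads are 16 mm wide; open, the fingers measure 119 mm over their backs; the gripper's body (75 mm by 177 mm) begins 78 mm behind the grasp point.
Start: joints at [1.165, 0.3, 1.521, -0, 1.321, -0.067], TCP at [0.183, 0.519, 0.216] pointing down, gripper open.
Joint ranges: [-3.03, 3.03], [-0.79, 2.21], [0.23, 2.52], [-1.04, 4.18], [0, 3.07], [-2.55, 2.55]. Speed limits (rad/s): [2.22, 2.22, 2.57, 3.14, 3.14, 3.14].

### API

Orientations are given as [roll, pitch, yaw] about the fixed x, y, z axes, in that order (R = Rz(yaw) Ry(pitch) Rx(roll)).
In Python, from station import ctrl, imaging gives the robot as it stands. The module is installed in compiled form; this text tells all that it offers.
- The arm moves only by the tool apply_moves, never from a script. Its argument "deltas" is a list of rows, each an object with "dp": the shift along the tool's x, y, z in m, a list of three; "roll": the turn about the tool's y in rad; "grip": the closure, from -1 (fully open) to 1 (shut). In form: [{"dp": [tx, ty, tz], "roll": roll, "grip": grip}, ...]. A call has 1 to 10 rows; each row shifts and turns the commanded pose from where the row before left it, along the tool's axes as they then stand; what a row does not reach is not made up. A row lasts 1/8 s, in which the tool goes at most 62.5 mm and 10.7 degrees, less where a joint would pass 70% of its speed; a pose out of reach is approached as far as the arm can. A call with a gripper value outside its range is refused whole. The fingers move at their own pace and stop on an object; "newtons" is the grip in N (left out, the last holds). Time passes only in rows, so rows that do not move let the fingers close. It gives the time, the measured TCP pose, the force and the opening at its end, in the units of the state.
- ctrl.get_obs(): the state, without advancing time (a new reading comes with each control period).
- imaging.camera(name): name is "scene" or "top" or "wrist"; returns the picture (384x512x3 uint8, blue, green, red); there is no depth.
- imaging.camera_info(name): a dict with "K" (3x3 intrinsics, pixels), "world_from_camera" (4x4, takes a point from camera to world coordinates). Camera axes: x right, y down, z forward; pixel columns grow to the right and rows downward; lengths in m; the calibration is good to about 2 mm. A picture is of the moment at which its call begins: read the wrist's pose just before it. camera_info takes no time and is no camera call; for the wrist camera it gives the pose at the moment of the call.
- ctrl.hand_in(): hands the job in, once; it reports no verdict.
The state is a dict: "time_s": time; "qpos": joint angles; "joint_vel": joint speeds; "tau": joint torques, N m; "ee_pos": TCP position; "eef_rot": TCP orientation; "force": force on the tool from outside, world axes, zero at the start; "moment": the same for the moment, N m; "grip_width": finger opening in m.
Only numpy, scipy, OpenCV 4.12 (cv2) and the standard library are available. Lean on these libraries where they do the work, as an engineer would, in place of code of your own. Each camera call takes 0.05 s, during which the arm holds its last target. There are 200 camera calls.

## Working session

There is one attempt and no reset: what is moved stays moved. The work goes in short steps, Python scripts to look and compute and a tool call to move; the robot and the scene stay as the last step left them, time stands still between calls to the robot, and variables do not carry over. Pictures are saved under pics/ and viewed, about 8 in all and at most 12, crops included, and the job is handed in when it is done.

Besides the shell and the picture viewer there is one more tool, called after "Request:" in YAML: its name, and indented under it one key for each argument. apply_moves: Moves the arm, as the interface text tells. Its arguments: {"type":"object","properties":{"deltas":{"type":"array"},"newtons":{"type":"number"}},"required":["deltas"]}

```bash
mkdir -p pics
python3 - <<'E'
from station import ctrl, imaging
import cv2,numpy as np
o=ctrl.get_obs(); print({k:np.round(v,3).tolist() for k,v in o.items()})
for n in("top","scene"):
    i=imaging.camera_info(n);print(n,np.round(i["K"],1).tolist(),np.round(i["world_from_camera"],4).tolist())
    cv2.imwrite(f"pics/{n}0.png",imaging.camera(n))
a=cv2.imread("pics/top0.png")
cv2.imwrite("pics/top0b.png",cv2.resize(a,None,fx=1.5,fy=1.5))
E
```

```text
{'time_s': 0.0, 'qpos': [1.165, 0.3, 1.522, -0.0, 1.321, -0.067], 'joint_vel': [0.001, 0.001, 0.001, 0.0, -0.003, 0.0], 'tau': [-0.003, -53.179, -35.274, 0.071, 0.024, -0.0], 'ee_pos': [0.183, 0.519, 0.216], 'eef_rot': [-1.571, 0.001, 1.232], 'force': [-0.501, -0.511, -0.233], 'moment': [0.013, -0.026, 0.035], 'grip_width': 0.094}
top [[483.0, 0.0, 259.9], [0.0, 483.0, 183.2], [0.0, 0.0, 1.0]] [[0.0025, -0.9939, 0.1107, 0.4165], [-1.0, -0.0033, -0.0069, 0.0919], [0.0072, -0.1107, -0.9938, 0.9784], [0.0, 0.0, 0.0, 1.0]]
scene [[429.2, 0.0, 260.0], [0.0, 429.2, 187.7], [0.0, 0.0, 1.0]] [[0.8507, -0.2364, 0.4696, 0.0849], [-0.5256, -0.4017, 0.7499, -0.6224], [0.0113, -0.8847, -0.4659, 0.4834], [0.0, 0.0, 0.0, 1.0]]
```

View pics/top0b.png

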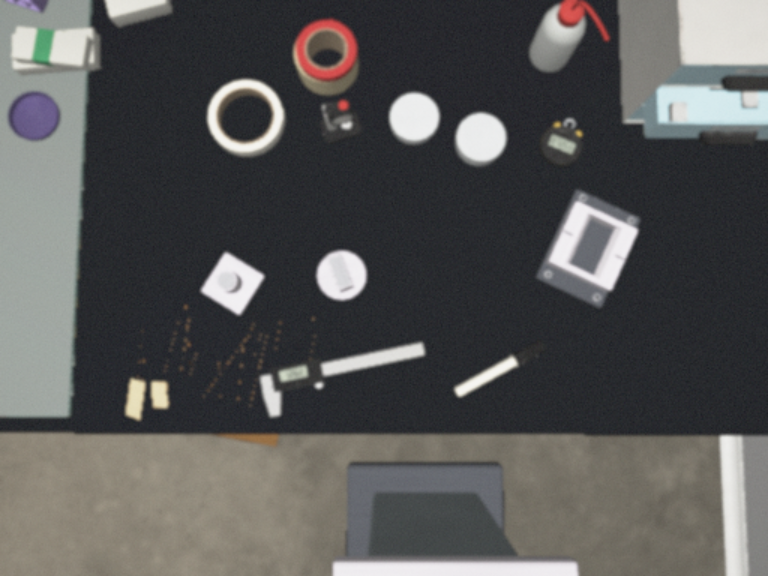

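View pics/scene0.png

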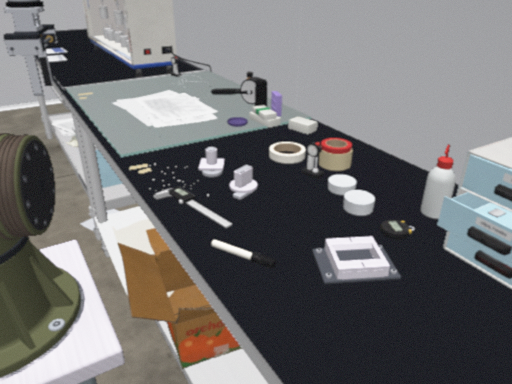

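Top view (×1.5): the target stub (round flange) is at about (342,275), the square-flange stub at (232,283) and the mount at (590,247). The scene view agrees. Next I'll measure with masks.

```bash
cat > h.py <<'E'
from station import ctrl, imaging
import cv2,numpy as np
def ray(n,uv,z,info=None):
    i=info or imaging.camera_info(n);K=np.array(i["K"]);T=np.array(i["world_from_camera"])
    uv=np.atleast_2d(np.array(uv,float))
    d=(T[:3,:3]@np.linalg.inv(K)@np.c_[uv,np.ones(len(uv))].T).T
    return T[:3,3]+d*((z-T[2,3])/d[:,2])[:,None]
def proj(n,P,info=None):
    i=info or imaging.camera_info(n);K=np.array(i["K"]);T=np.linalg.inv(np.array(i["world_from_camera"]))
    c=np.atleast_2d(P)@T[:3,:3].T+T[:3,3]; p=c@K.T
    return p[:,:2]/p[:,2:]
def blobs(mask,lo):
    cs,_=cv2.findContours(mask.astype(np.uint8),cv2.RETR_EXTERNAL,cv2.CHAIN_APPROX_NONE)
    return [c for c in cs if cv2.contourArea(c)>lo]
def rect_world(n,c,z,info=None):
    w=ray(n,c.reshape(-1,2),z,info)[:,:2]
    (cx,cy),(a,b),t=cv2.minAreaRect((w*1000).astype(np.float32))
    if a<b:a,b,t=b,a,t+90
    return round(cx,1),round(cy,1),round(a,1),round(b,1),round((t+90)%180-90,1)
E
python3 - <<'E'
from h import *
a=cv2.imread("pics/top0.png");g=a.min(2)
for thr in(120,170):
  for c in blobs(g>thr,300):
    u,v=c.reshape(-1,2).mean(0)
    if 120<v<215 and 100<u<440: print(thr,(round(u),round(v)),rect_world("top",c,.028))
gg=a.max(2)
for c in blobs((gg>50),2000):
    u,v=c.reshape(-1,2).mean(0)
    if 340<u<440 and 120<v<215: print("plate",(round(u),round(v)),rect_world("top",c,.004))
x=np.hstack([cv2.resize(a[150:220,190:260],(400,400),interpolation=cv2.INTER_CUBIC),cv2.resize(a[120:210,350:440],(400,400),interpolation=cv2.INTER_CUBIC)])
cv2.imwrite("pics/crop1.png",x)
E
```

```text
120 (155, 189) (511.2, 293.2, 63.6, 63.1, 58.7)
120 (227, 183) (522.8, 149.5, 65.4, 63.7, -89.8)
120 (395, 162) (567.6, -185.4, 107.6, 95.2, -25.6)
170 (155, 189) (511.1, 293.3, 60.6, 60.5, -31.3)
170 (227, 183) (522.8, 149.5, 63.7, 61.4, 0.4)
170 (395, 163) (564.2, -184.1, 92.9, 91.9, -25.6)
plate (392, 165) (562.8, -185.8, 145.9, 108.6, -25.1)
```

View pics/crop1.png

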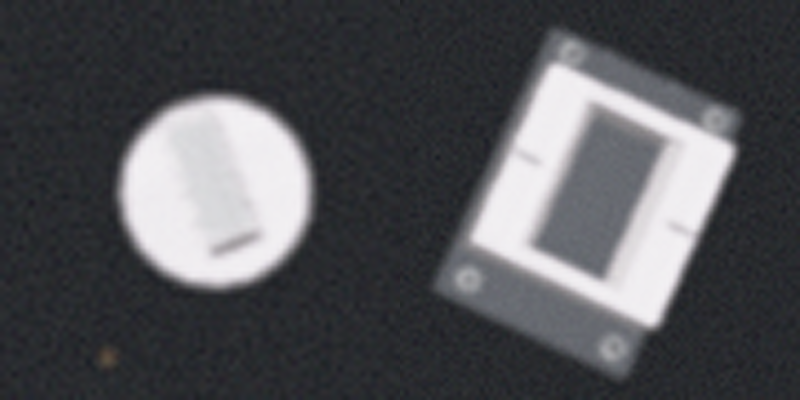

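The block axis lies at about +18° in the world. The flange centre is about (0.523, 0.1495). The mount is about (0.563, -0.185), with its slot at -25.6°. I'll move above the stub and look with the wrist camera.

Request:
apply_moves:
  deltas:
    - {"dp":[-0.0236,0,-0.0443],"roll":0,"grip":-1}
    - {"dp":[-0.0236,0,-0.0443],"roll":0,"grip":-1}
    - {"dp":[-0.0236,0,-0.0443],"roll":0,"grip":-1}
    - {"dp":[-0.0236,0,-0.0443],"roll":0,"grip":-1}
    - {"dp":[-0.0236,0,-0.0443],"roll":0,"grip":-1}
    - {"dp":[-0.0236,0,-0.0443],"roll":0,"grip":-1}
    - {"dp":[-0.0236,0,-0.0443],"roll":0,"grip":-1}
    - {"dp":[-0.0236,0,-0.0443],"roll":0,"grip":-1}
    - {"dp":[-0.0236,0,-0.0443],"roll":0,"grip":-1}
    - {"dp":[-0.0236,0,-0.0443],"roll":0,"grip":-1}

```text
time_s: 1.35
ee_pos: [0.523, 0.1475, 0.2162]
eef_rot: [-1.57, 0.0, 1.232]
force: [-0.3, 1.2, -0.3]
grip_width: 0.094
```

Request:
apply_moves:
  deltas:
    - {"dp":[0,0,0],"roll":-0.165,"grip":-1}
    - {"dp":[0,0,0],"roll":-0.165,"grip":-1}
    - {"dp":[0,0,0],"roll":-0.165,"grip":-1}
    - {"dp":[0,0,0],"roll":-0.165,"grip":-1}
    - {"dp":[0,0,0],"roll":0,"grip":-1}
    - {"dp":[0,0,0],"roll":0,"grip":-1}

```text
time_s: 2.1
ee_pos: [0.5221, 0.1489, 0.2163]
eef_rot: [-1.57, -0.0, 1.888]
force: [-0.1, -0.4, -1.1]
grip_width: 0.0939
```

Run:
```python
from h import *
o=ctrl.get_obs();print(o["time_s"],np.round(o["ee_pos"],4),np.round(o["eef_rot"],4),np.round(o["joint_vel"],3))
i=imaging.camera_info("wrist");a=imaging.camera("wrist");cv2.imwrite("pics/w1.png",a)
import pickle;pickle.dump(i,open("w1.pkl","wb"))
print(np.round(i["K"],1).tolist(),np.round(i["world_from_camera"],3).tolist(),proj("wrist",[[.5228,.1495,.027]],i))
```

```text
2.1 [0.5221 0.1489 0.2163] [-1.5705 -0.      1.8883] [-0.    -0.001 -0.002  0.001 -0.    -0.01 ]
[[266.6, 0.0, 253.8], [0.0, 266.6, 191.1], [0.0, 0.0, 1.0]] [[-0.312, 0.92, 0.236, 0.454], [0.95, 0.303, 0.077, 0.125], [-0.001, 0.248, -0.969, 0.385], [0.0, 0.0, 0.0, 1.0]] [[254.88029743 178.08984424]]
```

View pics/w1.png

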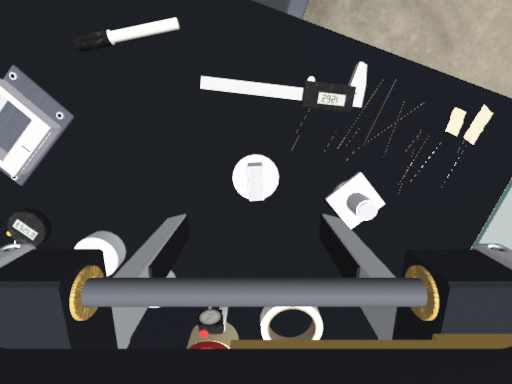

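The wrist view shows the stub centred at (255,178) with its block vertical in the image, between the jaws and matching the prediction. I'll measure the block's angle in a crop.

Run:
```python
from h import *
import pickle
i=pickle.load(open("w1.pkl","rb"));a=cv2.imread("pics/w1.png");g=a.min(2)
c=[c for c in blobs(g>120,300) if cv2.pointPolygonTest(c,(255,178),False)>0][0]
print("flange",rect_world("wrist",c,.027,i))
cr=a[150:206,228:284];print(g[185,238:274],g[172,238:274])
cv2.imwrite("pics/crop2.png",cv2.resize(cr,(560,560),interpolation=cv2.INTER_CUBIC))
```

```text
flange (521.6, 149.6, 64.4, 63.5, 63.6)
[254 253 253 253 253 253 253 253 253 239 245 249 244 242 241 241 241 243
 245 245 244 244 242 242 237 244 252 253 253 254 254 254 254 254 254 254] [254 254 253 253 253 253 253 253 241 244 248 243 242 242 241 242 243 244
 245 244 244 243 241 236 252 253 253 253 253 253 253 253 253 253 253 254]
```

View pics/crop2.png

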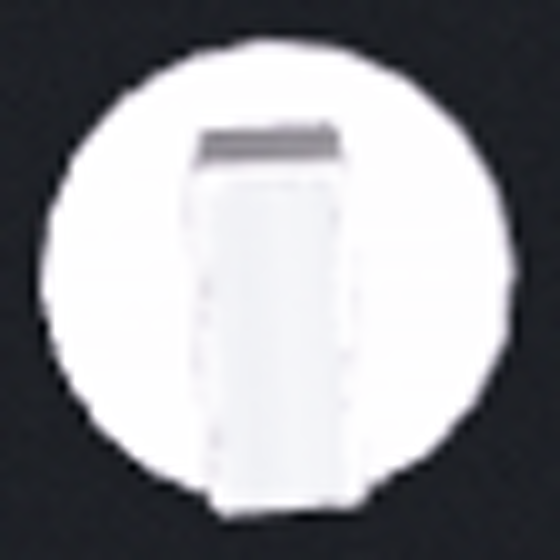

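The block is about 4° clockwise of the jaws, with its axis at about 22°. I'll turn -0.07, descend and grip.

Request:
apply_moves:
  deltas:
    - {"dp":[0,0.03,0],"roll":-0.07,"grip":-1}
    - {"dp":[0,0.04,0],"roll":0,"grip":-1}
    - {"dp":[0,0.04,0],"roll":0,"grip":-1}
    - {"dp":[0,0.03,0],"roll":0,"grip":-1}
    - {"dp":[0,0.02,0],"roll":0,"grip":-1}
    - {"dp":[0,0.01,0],"roll":0,"grip":-1}
    - {"dp":[0,0,0],"roll":0,"grip":-1}
  newtons: 40

```text
time_s: 3.02
ee_pos: [0.5221, 0.1489, 0.0463]
eef_rot: [-1.57, -0.0, 1.961]
force: [0.6, 0.5, 0.9]
grip_width: 0.0943
```

Request:
apply_moves:
  deltas:
    - {"dp":[0,0,0],"roll":0,"grip":1}
    - {"dp":[0,0,0],"roll":0,"grip":1}
    - {"dp":[0,0,0],"roll":0,"grip":1}
    - {"dp":[0,0,0],"roll":0,"grip":1}
    - {"dp":[0,0,0],"roll":0,"grip":1}
    - {"dp":[0,0,0],"roll":0,"grip":1}
    - {"dp":[0,0,0],"roll":0,"grip":1}
    - {"dp":[0,0,0],"roll":0,"grip":1}

```text
time_s: 4.03
ee_pos: [0.5222, 0.1489, 0.0465]
eef_rot: [-1.571, -0.0, 1.962]
force: [0.4, 0.1, 0.7]
grip_width: 0.0195
```

Request:
apply_moves:
  deltas:
    - {"dp":[0,-0.02,0],"roll":0,"grip":1}
    - {"dp":[0,-0.04,0],"roll":0,"grip":1}
    - {"dp":[0,-0.04,0],"roll":0.168,"grip":1}
    - {"dp":[0,-0.02,0],"roll":0.168,"grip":1}
    - {"dp":[0,0,0],"roll":0.168,"grip":1}
    - {"dp":[0,0,0],"roll":0.168,"grip":1}
    - {"dp":[0,0,0],"roll":0.168,"grip":1}
    - {"dp":[0,0,0],"roll":0,"grip":1}

```text
time_s: 5.03
ee_pos: [0.5219, 0.1488, 0.1661]
eef_rot: [-1.57, 0.001, 1.123]
force: [0.8, 0.7, -2.5]
grip_width: 0.0195
```

Request:
apply_moves:
  deltas:
    - {"dp":[-0.03,0,-0.02],"roll":0,"grip":1}
    - {"dp":[-0.035,0,-0.022],"roll":0,"grip":1}
    - {"dp":[-0.035,0,-0.022],"roll":0,"grip":1}
    - {"dp":[-0.035,0,-0.022],"roll":0,"grip":1}
    - {"dp":[-0.035,0,-0.022],"roll":0,"grip":1}
    - {"dp":[0,0,0],"roll":0,"grip":1}
    - {"dp":[0,0,0],"roll":0,"grip":1}

```text
time_s: 5.9
ee_pos: [0.5455, -0.0507, 0.1662]
eef_rot: [-1.57, -0.0, 1.124]
force: [-0.5, -0.1, -3.5]
grip_width: 0.0198
```

Run:
```python
from h import *
import pickle
o=ctrl.get_obs();print(o["time_s"],np.round(o["ee_pos"],4),np.round(o["eef_rot"],4),o["grip_width"],np.round(o["force"],1))
i=imaging.camera_info("wrist");a=imaging.camera("wrist");cv2.imwrite("pics/w2.png",a)
pickle.dump(i,open("w2.pkl","wb"))
print(proj("wrist",[[.563,-.185,.029]],i))
g=a.min(2)
for thr in(120,170):
  for c in blobs(g>thr,1500):
    print(thr,c.reshape(-1,2).mean(0).round(),rect_world("wrist",c,.029,i))
```

```text
5.9 [ 0.5455 -0.0507  0.1662] [-1.5702 -0.      1.1243] 0.019828042181233487 [-0.5 -0.1 -3.5]
[[163.50345755 243.19224107]]
120 [ 26. 328.] (588.8, -420.0, 79.1, 64.7, 64.4)
120 [448. 297.] (791.4, 114.8, 168.3, 21.9, 63.9)
120 [ 61. 296.] (569.9, -345.7, 163.5, 21.1, 64.4)
120 [163. 228.] (557.7, -178.8, 95.6, 92.2, 64.5)
120 [254. 238.] (596.5, -76.8, 127.7, 103.9, -25.6)
170 [162. 228.] (558.2, -180.7, 92.3, 87.0, 64.4)
170 [254. 226.] (596.8, -70.9, 124.0, 102.2, 2.5)
```

View pics/w2.png

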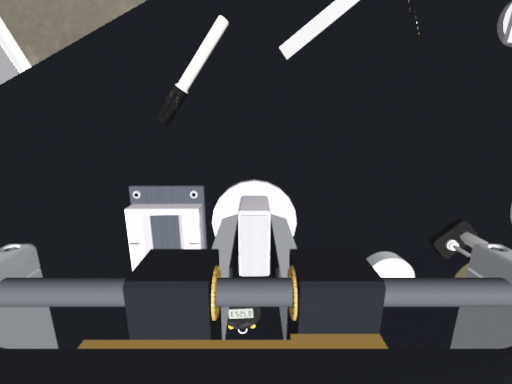

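The stub hangs straight in the jaws and is aligned with the slot. The housing is square to the image, and its marks at row 243 match the predicted centre (163,243) to within about 2 px. I'll move over the mount at (0.564, -0.1845).

Request:
apply_moves:
  deltas:
    - {"dp":[-0.028,0,-0.0185],"roll":0,"grip":1}
    - {"dp":[-0.028,0,-0.0185],"roll":0,"grip":1}
    - {"dp":[-0.028,0,-0.0185],"roll":0,"grip":1}
    - {"dp":[-0.0287,0,-0.019],"roll":0,"grip":1}
    - {"dp":[0,0.02,0],"roll":0,"grip":1}
    - {"dp":[0,0.03,0],"roll":0,"grip":1}
    - {"dp":[0,0.02,0],"roll":0,"grip":1}
    - {"dp":[0,0.008,0],"roll":0,"grip":1}
    - {"dp":[0,0,0],"roll":0,"grip":1}
    - {"dp":[0,0,0],"roll":0,"grip":1}

```text
time_s: 7.2
ee_pos: [0.5644, -0.1849, 0.0895]
eef_rot: [-1.572, -0.0, 1.123]
force: [0.6, -0.2, -2.9]
grip_width: 0.02
```

Run:
```python
from h import *
o=ctrl.get_obs();print(o["time_s"],np.round(o["ee_pos"],4),np.round(o["eef_rot"],4),o["grip_width"],np.round(o["force"],1))
i=imaging.camera_info("wrist");a=imaging.camera("wrist");b=imaging.camera("scene")
p=proj("wrist",[[.564,-.1845,.029]],i);print(p)
cv2.imwrite("pics/c3.png",np.hstack([cv2.resize(a[110:310,150:350],(400,400),interpolation=2),cv2.resize(b[170:300,290:420],(400,400),interpolation=2)]))
```

```text
7.2 [ 0.5644 -0.1849  0.0895] [-1.5722e+00 -1.0000e-04  1.1226e+00] 0.019963549414980467 [ 0.6 -0.2 -2.9]
[[255.19352594 204.32503386]]
```

View pics/c3.png

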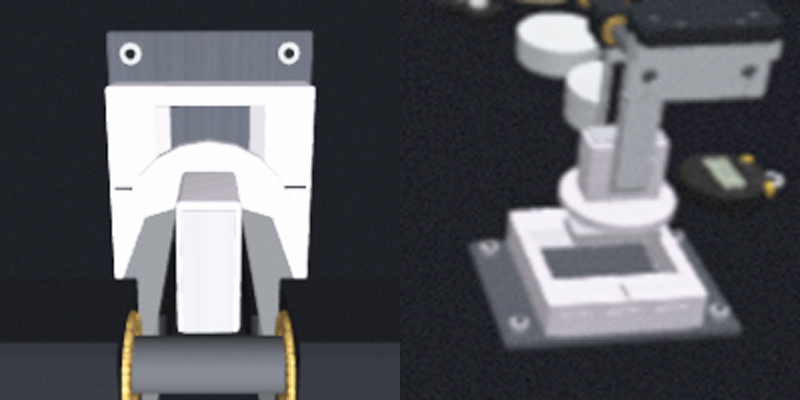

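In the wrist crop the slot spans 155–267 (centre 211) and the flange and block are centred on 209–210, so it is aligned laterally. Along the slot the marks agree to about 1 mm. I'll lower it in.

Request:
apply_moves:
  deltas:
    - {"dp":[0,0.007,0],"roll":0,"grip":1}
    - {"dp":[0,0.007,0],"roll":0,"grip":1}
    - {"dp":[0,0.006,0],"roll":0,"grip":1}
    - {"dp":[0,0.006,0],"roll":0,"grip":1}
    - {"dp":[0,0.004,0],"roll":0,"grip":1}
    - {"dp":[0,0.002,0],"roll":0,"grip":1}
    - {"dp":[0,0,0],"roll":0,"grip":1}
    - {"dp":[0,0,0],"roll":0,"grip":1}

```text
time_s: 8.3
ee_pos: [0.564, -0.185, 0.0566]
eef_rot: [-1.571, -0.0, 1.122]
force: [0.1, 0.1, -4.3]
grip_width: 0.0195
```

Request:
apply_moves:
  deltas:
    - {"dp":[0,0.001,0],"roll":0,"grip":1}
    - {"dp":[0,0.0005,0],"roll":0,"grip":1}
    - {"dp":[0,0,0],"roll":0,"grip":1}
    - {"dp":[0,0,0],"roll":0,"grip":1}

```text
time_s: 8.8
ee_pos: [0.5641, -0.185, 0.0554]
eef_rot: [-1.571, 0.0, 1.122]
force: [-3.8, 1.6, 6.5]
grip_width: 0.0196
```

Contact came at the expected height (stub about 9 mm above the mount's origin). Now the quarter turn.

Request:
apply_moves:
  deltas:
    - {"dp":[0,-0.0003,0],"roll":0.1,"grip":1}
    - {"dp":[0,0,0],"roll":0.16,"grip":1}
    - {"dp":[0,0,0],"roll":0.16,"grip":1}
    - {"dp":[0,0,0],"roll":0.16,"grip":1}
    - {"dp":[0,0,0],"roll":0.16,"grip":1}
    - {"dp":[0,0,0],"roll":0.16,"grip":1}
    - {"dp":[0,0,0],"roll":0.16,"grip":1}
    - {"dp":[0,0,0],"roll":0.16,"grip":1}
    - {"dp":[0,0,0],"roll":0.16,"grip":1}
    - {"dp":[0,0,0],"roll":0.16,"grip":1}

```text
time_s: 10.05
ee_pos: [0.5642, -0.1851, 0.0555]
eef_rot: [-1.571, -0.001, -0.423]
force: [-0.8, 0.3, 0.6]
grip_width: 0.0198
```

Request:
apply_moves:
  deltas:
    - {"dp":[0,0,0],"roll":0.03,"grip":1}
    - {"dp":[0,0,0],"roll":0,"grip":1}
    - {"dp":[0,0,0],"roll":0,"grip":1}

```text
time_s: 10.42
ee_pos: [0.5641, -0.1851, 0.0554]
eef_rot: [-1.571, -0.001, -0.446]
force: [0.6, -1.2, 3.4]
grip_width: 0.0195
```

Run:
```python
from h import *
o=ctrl.get_obs();print(o["time_s"],np.round(o["ee_pos"],4),np.round(o["eef_rot"],4),o["grip_width"],np.round(o["force"],1))
a=imaging.camera("wrist");b=imaging.camera("scene")
cv2.imwrite("pics/c4.png",np.hstack([cv2.resize(a[110:310,150:350],(400,400),interpolation=2),cv2.resize(b[170:300,290:420],(400,400),interpolation=2)]))
```

```text
10.425 [ 0.5641 -0.1851  0.0554] [-1.5708e+00 -6.0000e-04 -4.4600e-01] 0.019532974511519967 [ 0.6 -1.2  3.4]
```

View pics/c4.png

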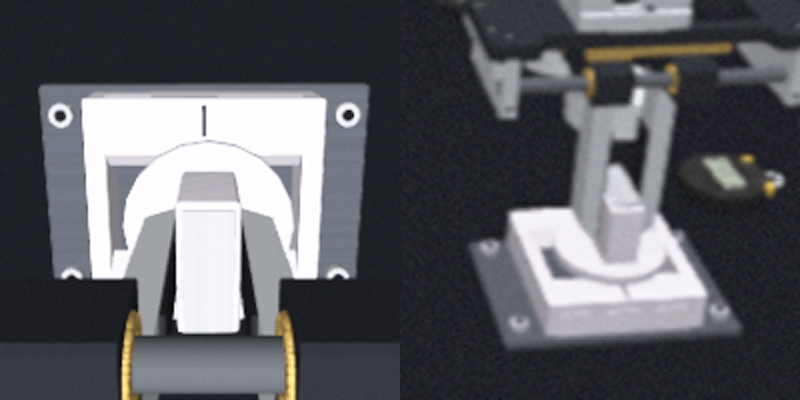

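The flange sits on the lips and the block is across the slot, in line with the mark at crop (204,120). I'll release and rise.

Request:
apply_moves:
  deltas:
    - {"dp":[0,0,0],"roll":0,"grip":-1}
    - {"dp":[0,0,0],"roll":0,"grip":-1}
    - {"dp":[0,0,0],"roll":0,"grip":-1}
    - {"dp":[0,0,0],"roll":0,"grip":-1}
    - {"dp":[0,0,0],"roll":0,"grip":-1}
    - {"dp":[0,0,0],"roll":0,"grip":-1}
    - {"dp":[0,0,0],"roll":0,"grip":-1}
    - {"dp":[0,0,0],"roll":0,"grip":-1}

```text
time_s: 11.52
ee_pos: [0.5639, -0.185, 0.0552]
eef_rot: [-1.571, 0.0, -0.448]
force: [-0.5, -0.9, 0.2]
grip_width: 0.0931
```

Request:
apply_moves:
  deltas:
    - {"dp":[0,-0.01,0],"roll":0,"grip":-1}
    - {"dp":[0,-0.03,0],"roll":0,"grip":-1}
    - {"dp":[0,-0.04,0],"roll":0,"grip":-1}
    - {"dp":[0,-0.04,0],"roll":0,"grip":-1}
    - {"dp":[0,-0.02,0],"roll":0,"grip":-1}
    - {"dp":[0,0,0],"roll":0,"grip":-1}
    - {"dp":[0,0,0],"roll":0,"grip":-1}

```text
time_s: 12.4
ee_pos: [0.5636, -0.1849, 0.1943]
eef_rot: [-1.571, 0.001, -0.448]
force: [0.2, 0.2, -0.6]
grip_width: 0.0943
```

Run:
```python
from h import *
o=ctrl.get_obs();print(o["time_s"],np.round(o["ee_pos"],4),o["grip_width"],np.round(o["force"],1))
a=imaging.camera("wrist");b=imaging.camera("scene")
cv2.imwrite("pics/c5.png",np.hstack([cv2.resize(a[90:290,150:350],(400,400),interpolation=2),cv2.resize(b[130:300,190:420],(541,400),interpolation=2)])[:,:800])
```

```text
12.4 [ 0.5636 -0.1849  0.1943] 0.0943086106199585 [ 0.2  0.2 -0.6]
```

View pics/c5.png

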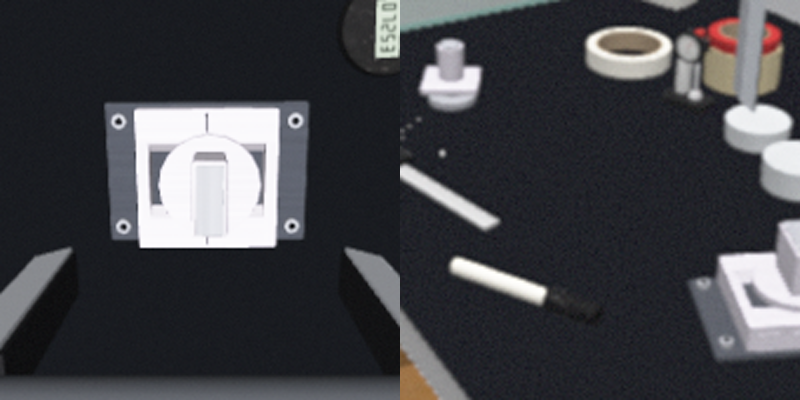

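The stub stands free and upright in the mount: its flange is centred on (210,183) in the wrist crop and the block lies across the slot. The other stub is still standing where it was.

```bash
python3 -c "
from station import ctrl
print(ctrl.hand_in())"
```

```text
the job is handed in; nothing more can be done
None
```

The stub with the round flange is in the mount, turned a quarter turn, released, and handed in at about 12.5 s of the 38 s allowed. I lowered it with its foot along the slot. At 8.8 s the upward force and tool height put its origin about 9 mm above the mount's, which is home. I then turned it 90° and backed the gripper off.

- **Stub:** the last pictures show it upright and centred, with the flange resting on the lips and the block across the slot. I judged the final pose by eye from those pictures and the tool readings, and did not measure it again after letting go. The final tool angle was -0.448 rad, against -0.447 rad for the slot from the top view.
- **Gripper:** it is open, about 14 cm above where it let go, and reads almost no force.
- **Other stub:** it is still standing and looks unmoved in the scene picture; I did not measure its position again.
- **Disagreement:** the top view put the block's angle at about 18° and the wrist view at about 22°. I used the wrist view, and the grip closed square on the block. No check failed.

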